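# Clear the tall sleeve and shut the seal box

## Task

The blue compartment box cannot be shut because a tall steel sleeve is standing in one of its compartments. Take that sleeve out and stand it upright on the green mat clear of the box, then shut the lid fully. Leave the low parts in the box and the other things on the mat where they are.

Things in the scene. Friction and masses are not known exactly. Their poses are not given: they have to be found in the camera images.
- seal_box: Blue compartment box, open clear lid, fixed on the mat, 113 (x) x 152 (y) x 37 mm. Origin: centre of its underside. Lid hinged along the back (+x), front is -x. Walls 2 mm thick, 34 mm high; floor 2 mm thick. Dividers 28 mm high along x at y = -25 and +25 mm make three columns 47 mm wide, halved at x = 0; the three parts stand in the front (-x) halves. Small seals on the floor are no hindrance.
- seal_box_lid (a joint): Lid hinge, rad: 0 shut flat on the walls, 1.92 fully open (20 degrees past upright). Hinge line along the box's y at x = +54, z = 35 mm; clear plate 2 mm thick, 152 mm wide, reaching 108 mm from the hinge. Turns under 1 N at its edge; friction holds it at angles above 0.75, below that it sinks slowly: push it over from behind and press it down all the way. No catch.
- sleeve: The obstacle: a plain grey steel sleeve (short tube) 36 mm in diameter and 49 mm high, 0.16 kg, standing in one of the three compartments, so that its top is 51 mm above the mat and 17 mm above the box's walls. Origin: centre of its underside, z up its axis.
- cap_nut: Brass cap nut with ribbed side, 30 mm in diameter, 22 mm high, standing in another compartment below the lid's level; stays there. Origin: centre of its underside.
- plug: Grey steel blanking plug, 27 mm in diameter, 22 mm high, standing in the remaining compartment below the lid's level; stays there. Origin: centre of its underside.
- mat_sleeve: A second grey steel sleeve like the first (36 mm in diameter, 49 mm high), already standing on the mat at the left of the box; leave alone. Origin: centre of its underside.
- tape_reel: Blue reel of thread tape lying flat on the mat at the right of the box, 56 mm in diameter, 13 mm high; leave alone. Origin: centre of its underside.
There are look-alikes about, which are no part of the job. What is shaped like the sleeve but pink or turquoise is not meant.

How it is judged (in metres and radians):
On the way:
1. the sleeve stands upright on the mat, outside the box, let go (height (world z) of sleeve below 0.01 m and angle between sleeve's own z axis and vertical below 0.15 rad and contact force between sleeve and the fingers below 0.05 N and linear speed of sleeve below 0.02 m/s and (x of sleeve in the frame of seal_box below -0.065 m or x of sleeve in the frame of seal_box above 0.065 m or y of sleeve in the frame of seal_box below -0.085 m or y of sleeve in the frame of seal_box above 0.085 m)), for 0.2 s.
At the end, for the whole second after the job is handed in: The lid is shut to within 0.08 rad and still; the sleeve stands upright (within 0.15 rad) at rest on the mat, wholly outside the box; the cap nut and the plug are still in their compartments, within 30 mm of where they stood (value of joint seal_box_lid below 0.08 rad and velocity of joint seal_box_lid below 0.05 rad/s and height (world z) of sleeve between -0.01 and 0.01 m and angle between sleeve's own z axis and vertical below 0.15 rad and linear speed of sleeve below 0.02 m/s and (x of sleeve in the frame of seal_box below -0.065 m or x of sleeve in the frame of seal_box above 0.065 m or y of sleeve in the frame of seal_box below -0.085 m or y of sleeve in the frame of seal_box above 0.085 m) and distance of each of cap_nut, plug from where it was at the start of the episode below 0.03 m); the robot touches nothing.
It fails at once if the other sleeve or the tape reel is moved more than 20 mm, or the other sleeve tipped (distance of any of mat_sleeve, tape_reel from where it was at the start of the episode above 0.02 m or angle between mat_sleeve's own z axis and vertical above 0.3 rad).
It also fails if it takes over 48 s, if anything falls off the work surface, if the arm or the gripper's body presses on something with over 40 N, if the wrist force passes 120 N, or if a joint passes its speed limit or range.

## Robot

A 6-joint arm with a two-finger parallel gripper is mounted at the origin on the work surface; the furniture and walls round the work are solid. World frame = base frame: x ahead of the robot, y to its left, z up, the work surface at z = 0. Lengths are in mm, angles in rad, forces in N, time in s.
With the tool pointing down it reaches from about 350 to 975 mm from the base axis. Payload 7.1 kg.
Tool frame: the origin (TCP) lies on the front face of the gripper's body, between the roots of the fingers; the fingertips stand 80 mm ahead of it and the grasp point (between the pads) lies 61 mm ahead of it; z points along the fingers, y is the line along which they close (so a half turn about z gives the same grasp; the last joint's range is limited). The gripper opens to 88 mm and grips with 3 to 60 N. Pads are 20 mm wide; open, the fingers measure 115 mm over their backs; the gripper's body (75 mm by 178 mm) begins 61 mm behind the grasp point.
Start: joints at [-1.228, 0.423, 1.63, -0, 1.089, -0.019], TCP at [221.241, -584.515, 302.675] pointing down, gripper open.
Joint ranges: [-3, 3], [-0.9, 2.11], [0.09, 2.58], [-1.31, 4.45], [0.11, 2.69], [-2.54, 2.54]. Speed limits (rad/s): [2.39, 2.39, 3.01, 3.14, 3.14, 3.14].

## Interface

Orientations are given as a rotation vector (axis times angle).
In Python, from workcell import readout, vision, close_job gives the robot as it stands.
- The arm moves only by the tool servo_tool, never from a script. Its argument "plan" is a list that holds one entry, the list of rows, each a list of 7 numbers: the gripper command: -1 is fully open, 1 is shut, values between are in proportion, then the shift along the world's x, y, z in units of 40 mm (1.0 is 40 mm), then the turn, a rotation vector about the world's x, y, z in units of 5 degrees (1.0 is 5 degrees). A call has 1 to 5 rows; each row shifts and turns the commanded pose from where the row before left it; what a row does not reach is not made up. A row lasts 1/12 s, in which the tool goes at most 41.7 mm and 7.16 degrees, less where a joint would pass 70% of its speed; a pose out of reach is approached as far as the arm can. A call is refused whole if a number of a shift passes 1 or a number of a turn 1, either way. A call with a gripper value outside its range is refused whole. The fingers move at their own pace and stop on an object; the grip force is fixed at half the most. Time passes only in rows, so rows that do not move let the fingers close. It gives the time, the measured TCP pose, the force, the opening and the grip force at its end, in the units of the state.
- readout.get_obs(): the state, without advancing time (a new reading comes with each control period).
- vision.get_image(name): name is "scene" or "top"; returns the picture (400x640x3 uint8, red, green, blue); there is no depth.
- vision.camera_params(name): a dict with "fx", "fy", "cx", "cy" (pixels), "D" ([k1, k2, p1, p2, k3] as OpenCV has them; the pictures are not rectified), "rvec" (rotation vector, rad) and "tvec" (3), from world to camera coordinates, as OpenCV has them. Camera axes: x right, y down, z forward; pixel columns grow to the right and rows downward; lengths in mm; the calibration is good to about 2 mm. A picture is of the moment at which its call begins. camera_params takes no time and is no camera call.
- close_job(): hands the job in; it is judged then, once.
The state is a dict: "t": time; "qpos": joint angles; "qvel": joint speeds; "joint_torque": joint torques, N m; "ee_pos": TCP position; "orientation": TCP orientation; "ft_force": force on the tool from outside, world axes, zero at the start; "moment": the same for the moment, N m; "width": finger opening in mm; "grasp_force": force on a finger pad.
Only numpy, scipy, OpenCV 4.12 (cv2) and the standard library are available. Lean on these libraries where they do the work, as an engineer would, in place of code of your own. Each camera call takes 0.05 s, during which the arm holds its last target. There are 200 camera calls.

## Working session

There is one attempt and no reset: what is moved stays moved. The work goes in short steps, Python scripts to look and compute and a tool call to move; the robot and the scene stay as the last step left them, time stands still between calls to the robot, and variables do not carry over. Pictures are saved under pics/ and viewed, at most 10 in all, crops included, and the job is handed in when it is done.

Besides the shell and the picture viewer there is one more tool, called after "Call:" by a JSON object that holds its "fn" and its "kwargs". servo_tool: Moves the arm, as the interface text tells. Its arguments: {"type":"object","properties":{"plan":{"type":"array"}},"required":["plan"]}

```bash
mkdir -p pics; cat > h.py <<'E'
import numpy as np, cv2
from workcell import readout, vision, close_job
def snap(n,f):
    im=vision.get_image(n); cv2.imwrite('pics/'+f,im[:,:,::-1]); return im
def cam(n):
    p=vision.camera_params(n); K=np.array([[p['fx'],0,p['cx']],[0,p['fy'],p['cy']],[0,0,1.]])
    return K,np.array(p['D'],float),np.array(p['rvec'],float),np.array(p['tvec'],float)
def proj(n,P):
    K,D,r,t=cam(n); return cv2.projectPoints(np.array(P,float).reshape(-1,3),r,t,K,D)[0].reshape(-1,2)
def onz(n,uv,z):
    K,D,r,t=cam(n); R=cv2.Rodrigues(r)[0]
    q=cv2.undistortPoints(np.array(uv,float).reshape(-1,1,2),K,D).reshape(-1,2)
    d=np.c_[q,np.ones(len(q))]@R; c=-R.T@t
    return c+d*((z-c[2])/d[:,2])[:,None]
E
python3 - <<'E'
from h import *
snap('top','top0.png');snap('scene','scene0.png')
for n in('top','scene'):
    K,D,r,t=cam(n);print(n,-cv2.Rodrigues(r)[0].T@t)
o=readout.get_obs();print(o['t'],o['orientation'],o['width'])
E
```

```text
top [ 378.97318071   28.31477316 1082.58576186]
scene [-103.77429242  595.08785874  646.05222232]
0.1 [-3.08901863e+00 -5.64902272e-01  3.10912084e-04] 87.86650479205771
```

View pics/top0.png

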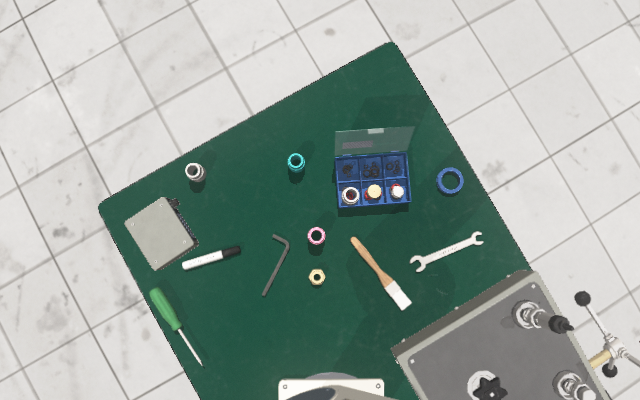

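View pics/scene0.png

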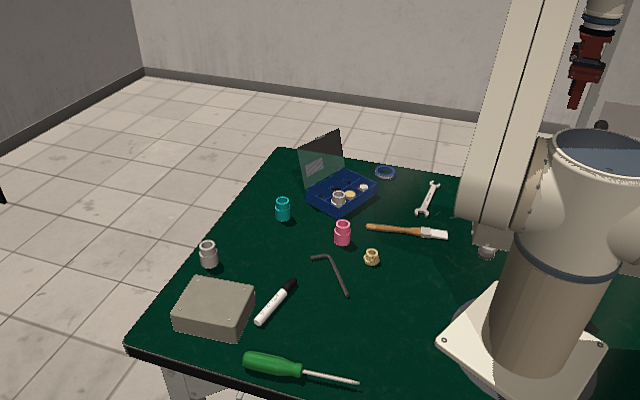

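The candidates in the top view are:
- The grey ring in the box's left front compartment, (350,196).
- The grey sleeve on the mat, (195,172).
- Turquoise, (296,162).
- Pink, (317,236).

The one meant is at (350,196): it is grey and stands in the box. The nut is at (374,192) and the plug at (397,191). I'll confirm with a crop.

```bash
python3 - <<'E'
from h import *
a=cv2.imread('pics/top0.png')[120:220,325:475]; b=cv2.imread('pics/scene0.png')[120:220,285:405]
cv2.imwrite('pics/c0.png',np.vstack([cv2.resize(a,(600,400),interpolation=cv2.INTER_CUBIC)]))
K,D,r,t=cam('top');print(K)
print(onz('top',[[350,195]],51),onz('top',[[195,171],[296,161],[317,235]],49),onz('top',[[450,181]],13))
print(onz('top',[[335,155],[408,151],[411,202],[338,207]],34))
E
```

```text
[[512.6942265    0.         329.36036991]
 [  0.         512.6942265  197.49006964]
 [  0.           0.           1.        ]]
[[485.6514313  -36.21871911  51.        ]] [[534.71485121 279.58742244  49.        ]
 [555.43840146  73.53213878  49.        ]
 [404.87719181  30.50828308  49.        ]] [[ 519.80119629 -251.88402376   13.        ]]
[[ 570.79541786   -6.56878625   34.        ]
 [ 579.93117953 -159.10974287   34.        ]
 [ 473.03488241 -163.49872615   34.        ]
 [ 462.61449615  -12.49323899   34.        ]]
```

View pics/c0.png

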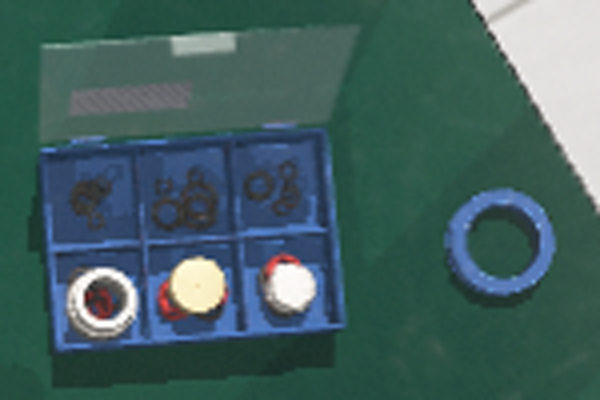

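The crop confirms it. The hollow grey ring at (350.6,195.2) stands in the left front compartment, with the brass nut in the middle and the solid plug on the right. Next I fit the box pose and work out the deltas.

```bash
python3 - <<'E'
from h import *
from scipy.spatial.transform import Rotation as Ro
from scipy.optimize import least_squares
w=onz('top',[[335,157],[407,152.5],[410.75,202],[339.25,208]],34)[:,:2]
m=np.array([[56.5,76],[56.5,-76],[-56.5,-76],[-56.5,76]])
R2=lambda a:np.array([[np.cos(a),-np.sin(a)],[np.sin(a),np.cos(a)]])
f=lambda p:(m@R2(p[2]).T+p[:2]-w).ravel()
s=least_squares(f,[520,-85,0]);p=s.x;print('box',p,np.degrees(p[2]));print(s.fun.reshape(-1,2).round(1))
S=onz('top',[[350.6,195.2]],51)[0];print('sleeve',S,'in box',(S[:2]-p[:2])@R2(p[2]))
A=onz('scene',[[339,194]],51);print('scene check',A, proj('scene',[S]))
T=Ro.from_rotvec(readout.get_obs()['orientation']).as_matrix();print(T.round(3))
y=T[:2,1];d=np.degrees(p[2]+np.pi/2-np.arctan2(y[1],y[0]));print('turn z',(d+90)%180-90)
E
```

```text
box [ 5.19229864e+02 -8.53842395e+01  7.34624247e-02] 4.209086886564785
[[ 3.4  1.1]
 [ 4.4 -0.1]
 [-4.6 -2.3]
 [-3.3  1.3]]
sleeve [485.24573239 -37.43367451  51.        ] in box [-30.37307367  50.3155468 ]
scene check [[484.67704318 -36.85049071  51.        ]] [[339.0036688  193.80190618]]
[[ 0.935  0.354 -0.   ]
 [ 0.354 -0.935  0.001]
 [ 0.    -0.001 -1.   ]]
turn z -16.517741061055744
```

Call:
{"fn": "servo_tool", "kwargs": {"plan": [[[-1,0,0,1,0,0,0],[-1,0,0,1,0,0,0],[-1,0,0,1,0,0,0],[-1,0.3,0.3,1,0,0,0],[-1,0.6,0.6,0.5,0,0,0]]]}}

```text
t: 0.52
ee_pos: [255.7, -550.9, 485.7]
orientation: [3.085, 0.559, 0.001]
ft_force: [0.5, 0.2, 0.6]
width: 88.0
grasp_force: 0.0
```

Call:
{"fn": "servo_tool", "kwargs": {"plan": [[[-1,0.45,0.95,0,0,0,-0.3],[-1,0.45,0.95,0,0,0,-0.3],[-1,0.45,0.95,0,0,0,-0.3],[-1,0.45,0.95,0,0,0,-0.3],[-1,0.45,0.95,0,0,0,-0.3]]]}}

```text
t: 0.93
ee_pos: [346.1, -358.8, 480.7]
orientation: [-3.121, -0.359, 0.0]
ft_force: [0.6, -0.2, 0.2]
width: 87.8
grasp_force: 0.0
```

Call:
{"fn": "servo_tool", "kwargs": {"plan": [[[-1,0.45,0.95,0,0,0,-0.3],[-1,0.45,0.95,0,0,0,-0.3],[-1,0.45,0.95,0,0,0,-0.3],[-1,0.45,0.95,0,0,0,-0.3],[-1,0.45,0.95,0,0,0,-0.3]]]}}

```text
t: 1.35
ee_pos: [435.3, -170.4, 480.9]
orientation: [-3.138, -0.155, 0.0]
ft_force: [0.9, -0.4, 0.4]
width: 88.0
grasp_force: 0.0
```

Call:
{"fn": "servo_tool", "kwargs": {"plan": [[[-1,0.3,0.8,-0.8,0,0,-0.3],[-1,0.3,0.8,-1,0,0,0],[-1,0.3,0.8,-1,0,0,0],[-1,0.3,0.8,-1,0,0,0],[-1,0.05,0.13,-1,0,0,0]]]}}

```text
t: 1.77
ee_pos: [477.7, -60.0, 317.3]
orientation: [-3.139, -0.12, -0.006]
ft_force: [1.1, -0.8, -0.6]
width: 87.9
grasp_force: 0.0
```

Call:
{"fn": "servo_tool", "kwargs": {"plan": [[[-1,0,0,-1,0,0,0],[-0.4,0,0,0,0,0,0],[-0.4,0,0,0,0,0,0],[-0.4,0,0,0,0,0,0]]]}}

```text
t: 2.1
ee_pos: [477.2, -63.1, 279.1]
orientation: [3.139, 0.115, 0.002]
ft_force: [0.2, -0.3, 0.3]
width: 71.6
grasp_force: 0.0
```

```bash
python3 - <<'E'
from h import *
a=snap('top','t1.png')[100:250,250:450];b=snap('scene','s1.png')[110:260,250:450]
o=readout.get_obs();print(o['ee_pos'],o['orientation'],o['width'])
cv2.imwrite('pics/c1.png',np.hstack([cv2.resize(x,(400,300),interpolation=cv2.INTER_CUBIC) for x in(a,b)])[:,:,::-1])
E
```

```text
[477.66007201 -63.35716568 280.05326091] [3.13862871 0.11477694 0.0068321 ] 63.64368942250802
```

View pics/c1.png

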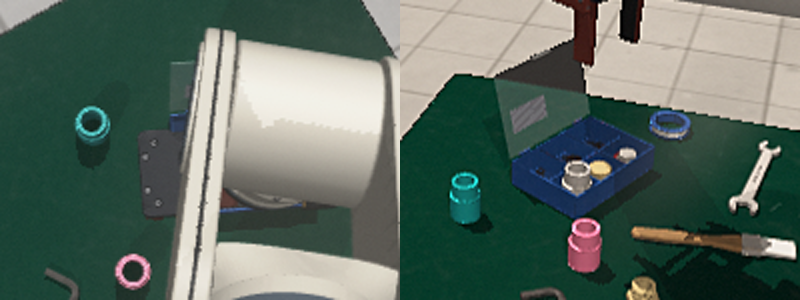

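The top view shows the arm covering the box. In the scene half, the open fingers hang at about (600,40), above and behind the sleeve at (577,175), which hasn't moved. The TCP has to go +7.5 mm in x and +26 mm in y.

Call:
{"fn": "servo_tool", "kwargs": {"plan": [[[-0.4,0.1,0.33,-0.5,0,0,0],[-0.4,0.1,0.33,-0.9,0,0,0],[-0.4,0,0,-1,0,0,0],[-0.4,0,0,-0.6,0,0,0],[-0.4,0,0,0,0,0,0]]]}}

```text
t: 2.62
ee_pos: [483.1, -36.4, 155.5]
orientation: [-3.139, -0.115, 0.006]
ft_force: [0.5, -0.2, -0.9]
width: 61.8
grasp_force: 0.0
```

```bash
python3 - <<'E'
from h import *
b=snap('scene','s2.png')[130:240,280:400]
o=readout.get_obs();print(o['ee_pos'],o['orientation'],o['width'])
e=np.array(o['ee_pos']);print(proj('scene',[e-[0,0,80],[485.2,-37.4,51]]))
cv2.imwrite('pics/c2.png',cv2.resize(b,(600,550),interpolation=cv2.INTER_CUBIC)[:,:,::-1])
E
```

```text
[484.19902602 -36.6024065  157.4727757 ] [-3.13925837e+00 -1.15157400e-01  2.71057729e-03] 61.58298069727903
[[339.63142955 184.66113388]
 [339.00737011 193.81570734]]
```

View pics/c2.png

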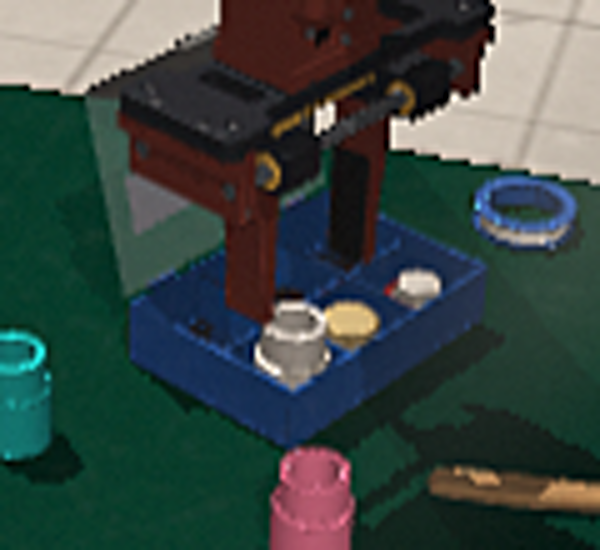

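In the crop the finger tips at (250,310) and (350,260) straddle the sleeve rim at (297,322). The midpoint projects as predicted, so I lower to a tip height of about 38 mm and close.

Call:
{"fn": "servo_tool", "kwargs": {"plan": [[[-0.4,0,0,-0.5,0,0,0],[-0.4,0,0,-0.45,0,0,0],[-0.4,0,0,0,0,0,0],[0.3,0,0,0,0,0,0],[1,0,0,0,0,0,0]]]}}

```text
t: 3.08
ee_pos: [485.7, -36.7, 121.7]
orientation: [3.139, 0.115, 0.005]
ft_force: [0.6, 1.0, -0.2]
width: 51.4
grasp_force: 0.0
```

Call:
{"fn": "servo_tool", "kwargs": {"plan": [[[1,0,0,0,0,0,0],[1,0,0,0,0,0,0],[1,0,0,0,0,0,0],[1,0,0,0,0,0,0],[1,0,0,0,0,0,0]]]}}

```text
t: 3.5
ee_pos: [485.3, -36.6, 120.5]
orientation: [3.139, 0.116, 0.004]
ft_force: [0.6, -1.5, 7.2]
width: 32.9
grasp_force: 30.0
```

Call:
{"fn": "servo_tool", "kwargs": {"plan": [[[1,0,0,0.3,0,0,0],[1,0,0,0.5,0,0,0],[1,0,0,0.5,0,0,0],[1,0,0,0.3,0,0,0],[1,0,0,0,0,0,0]]]}}

```text
t: 3.92
ee_pos: [485.5, -36.4, 185.7]
orientation: [3.139, 0.116, 0.006]
ft_force: [0.5, 0.3, -1.4]
width: 33.3
grasp_force: 29.9
```

```bash
python3 - <<'E'
from h import *
b=snap('scene','s3.png')[130:240,280:400]
o=readout.get_obs();print(o['ee_pos'],o['orientation'],o['width'],o['ft_force'])
cv2.imwrite('pics/c3.png',cv2.resize(b,(600,550),interpolation=cv2.INTER_CUBIC)[:,:,::-1])
E
```

```text
[484.86871651 -36.34807507 184.51852409] [3.13918698 0.11592286 0.00395421] 33.175318462263654 [-0.83818908 -0.64490557 -1.68225342]
```

View pics/c3.png

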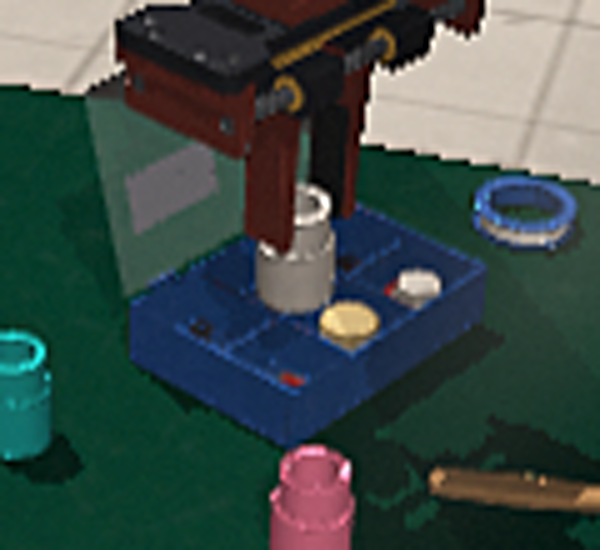

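The crop shows the sleeve gripped upright at (295,250) and clear of the box, with the nut at (350,322) and the plug at (418,287) still in place. I carry it to the free mat at about (475,75).

Call:
{"fn": "servo_tool", "kwargs": {"plan": [[[1,0,0.4,0,0,0,0],[1,-0.1,0.8,0,0,0,0],[1,-0.1,0.8,0,0,0,0],[1,0,0.6,0,0,0,0],[1,0,0.2,0,0,0,0]]]}}

```text
t: 4.38
ee_pos: [475.4, 78.0, 182.4]
orientation: [-3.139, -0.119, 0.003]
ft_force: [-0.8, -0.7, -0.7]
width: 33.0
grasp_force: 29.9
```

Call:
{"fn": "servo_tool", "kwargs": {"plan": [[[1,0,0,-0.4,0,0,0],[1,0,0,-0.5,0,0,0],[1,0,0,-0.4,0,0,0],[1,0,0,-0.15,0,0,0],[1,0,0,0,0,0,0]]]}}

```text
t: 4.8
ee_pos: [475.1, 75.1, 123.6]
orientation: [3.139, 0.116, -0.007]
ft_force: [-0.4, 0.3, -1.4]
width: 33.1
grasp_force: 29.9
```

Base at about 4–5 mm; lower gently until it makes contact.

Call:
{"fn": "servo_tool", "kwargs": {"plan": [[[1,0,0,-0.05,0,0,0],[1,0,0,-0.05,0,0,0],[1,0,0,0,0,0,0]]]}}

```text
t: 5.05
ee_pos: [476.6, 75.5, 121.9]
orientation: [-3.139, -0.116, -0.001]
ft_force: [-0.3, 0.0, -1.0]
width: 33.2
grasp_force: 29.9
```

Call:
{"fn": "servo_tool", "kwargs": {"plan": [[[1,0,0,-0.03,0,0,0],[1,0,0,-0.03,0,0,0],[1,0,0,0,0,0,0]]]}}

```text
t: 5.3
ee_pos: [476.4, 75.7, 119.3]
orientation: [-3.139, -0.116, -0.001]
ft_force: [0.3, -0.1, -1.3]
width: 33.1
grasp_force: 29.9
```

Call:
{"fn": "servo_tool", "kwargs": {"plan": [[[1,0,0,-0.03,0,0,0],[1,0,0,0,0,0,0],[1,0,0,0,0,0,0]]]}}

```text
t: 5.55
ee_pos: [476.8, 75.7, 118.5]
orientation: [-3.139, -0.116, -0.002]
ft_force: [-0.8, -1.7, 4.0]
width: 33.4
grasp_force: 30.0
```

Contact; release and rise.

Call:
{"fn": "servo_tool", "kwargs": {"plan": [[[-0.3,0,0,0,0,0,0],[-0.3,0,0,0,0,0,0],[-0.3,0,0,0,0,0,0],[-0.3,0,0,0,0,0,0],[-0.3,0,0,0,0,0,0]]]}}

```text
t: 5.97
ee_pos: [476.2, 75.7, 117.8]
orientation: [-3.139, -0.116, 0.0]
ft_force: [0.3, 1.0, -0.2]
width: 56.2
grasp_force: 0.0
```

Call:
{"fn": "servo_tool", "kwargs": {"plan": [[[-0.3,0,0,0.3,0,0,0],[-0.3,0,0,0.8,0,0,0],[-0.3,0,0,1,0,0,0],[-0.3,0,0,1,0,0,0],[-0.3,0,0,1,0,0,0]]]}}

```text
t: 6.38
ee_pos: [475.7, 75.6, 283.4]
orientation: [3.139, 0.116, -0.002]
ft_force: [1.0, 0.5, -0.3]
width: 57.0
grasp_force: 0.0
```

```bash
python3 - <<'E'
from h import *
a=snap('top','t4.png')[100:220,270:430];b=snap('scene','s4.png')[120:240,250:410]
o=readout.get_obs();print(o['t'],o['ee_pos'],o['orientation'],o['width'])
cv2.imwrite('pics/c4.png',np.hstack([cv2.resize(x,(400,300),interpolation=cv2.INTER_CUBIC) for x in(a,b)])[:,:,::-1])
E
```

```text
6.4833 [479.27203347  76.09835279 287.81112015] [-3.13825933 -0.1159214  -0.01773753] 57.06417849382135
```

View pics/c4.png

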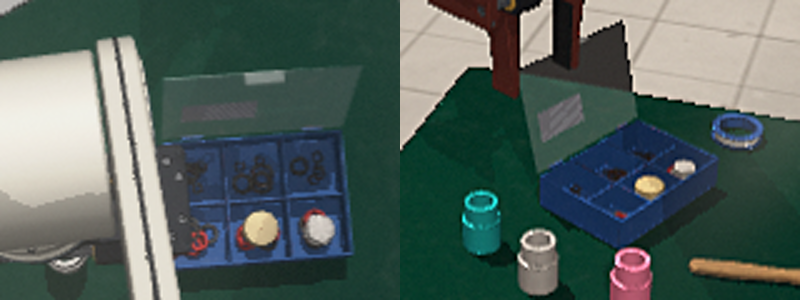

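Left half: the lid is still open, and the nut at (261,228) and plug at (318,228) are in place. Right half: the sleeve stands upright at (538,262) on the mat, between turquoise and pink. Next I go behind the lid with the fingers shut.

Call:
{"fn": "servo_tool", "kwargs": {"plan": [[[1,0.8,-0.6,0,0,0,0],[1,0.9,-0.75,0,0,0,0],[1,0.9,-0.75,0,0,0,0],[1,0.9,-0.75,0,0,0,0],[1,0.9,-0.75,0,0,0,0]]]}}

```text
t: 6.9
ee_pos: [637.2, -56.4, 280.7]
orientation: [-3.139, -0.116, 0.002]
ft_force: [-0.7, -0.6, -0.5]
width: 27.7
grasp_force: 0.0
```

Call:
{"fn": "servo_tool", "kwargs": {"plan": [[[1,0.3,-0.1,0,0,0,0],[1,0,0,-0.6,0,0,0],[1,0,0,-0.8,0,0,0],[1,0,0,-0.8,0,0,0],[1,0,0,0,0,0,0]]]}}

```text
t: 7.32
ee_pos: [644.2, -58.8, 186.4]
orientation: [-3.138, -0.115, 0.019]
ft_force: [-0.8, -0.9, -0.9]
width: 0.1
grasp_force: 0.0
```

Call:
{"fn": "servo_tool", "kwargs": {"plan": [[[1,0,0,-0.5,0,0,0],[1,-0.3,-0.02,0,0,0,0],[1,-0.4,-0.03,0,0,0,0],[1,-0.4,-0.03,0,0,0,0],[1,-0.4,-0.03,0,0,0,0]]]}}

```text
t: 7.73
ee_pos: [588.3, -63.4, 174.7]
orientation: [3.139, 0.116, 0.002]
ft_force: [1.4, 0.2, 0.6]
width: 0.7
grasp_force: 0.5
```

Call:
{"fn": "servo_tool", "kwargs": {"plan": [[[1,-0.4,-0.03,0,0,0,0],[1,-0.3,-0.02,0,0,0,0],[1,-0.3,-0.02,0,0,0,0],[1,-0.3,-0.02,0,0,0,0],[1,0,0,0,0,0,0]]]}}

```text
t: 8.15
ee_pos: [534.7, -67.0, 174.6]
orientation: [-3.139, -0.116, 0.002]
ft_force: [-0.5, 0.2, -0.9]
width: 0.3
grasp_force: 0.0
```

Call:
{"fn": "servo_tool", "kwargs": {"plan": [[[1,-0.3,0,-0.2,0,0,0],[1,-0.3,0,-0.2,0,0,0],[1,-0.2,0,-0.3,0,0,0],[1,0,0,-0.3,0,0,0],[1,0,0,0,0,0,0]]]}}

```text
t: 8.57
ee_pos: [503.8, -66.9, 132.9]
orientation: [-3.139, -0.116, 0.004]
ft_force: [-0.1, 0.0, 0.2]
width: 0.6
grasp_force: 0.0
```

```bash
python3 - <<'E'
from h import *
b=snap('scene','s5.png')[120:240,270:410]
o=readout.get_obs();print(o['t'],o['ee_pos'],o['ft_force'])
cv2.imwrite('pics/c5.png',cv2.resize(b,(700,600),interpolation=cv2.INTER_CUBIC)[:,:,::-1])
E
```

```text
8.6167 [504.50466607 -66.95833995 133.66067146] [ 0.45669824 -0.29188204  0.63195357]
```

View pics/c5.png

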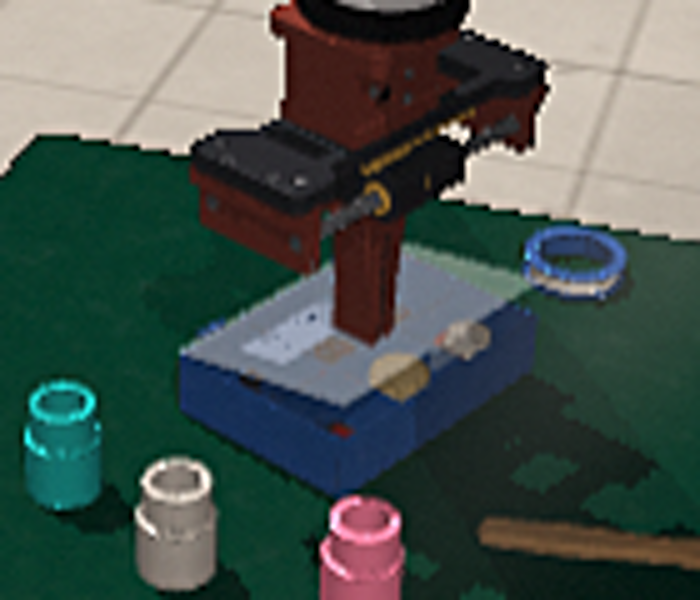

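The lid follows nicely: it is at a low angle, its front edge near (345,405), with the fingertips on it at (370,340). Press down.

Call:
{"fn": "servo_tool", "kwargs": {"plan": [[[1,-0.4,0,-0.1,0,0,0],[1,0,0,-0.15,0,0,0],[1,0,0,-0.1,0,0,0],[1,0,0,0,0,0,0]]]}}

```text
t: 8.95
ee_pos: [489.1, -67.1, 119.7]
orientation: [3.139, 0.116, 0.0]
ft_force: [-0.6, -0.1, 0.0]
width: 0.5
grasp_force: 0.0
```

Call:
{"fn": "servo_tool", "kwargs": {"plan": [[[1,0,0,-0.05,0,0,0],[1,0,0,-0.03,0,0,0],[1,0,0,0,0,0,0]]]}}

```text
t: 9.2
ee_pos: [489.0, -67.1, 116.7]
orientation: [3.139, 0.116, 0.001]
ft_force: [-0.6, 0.3, -0.5]
width: 0.5
grasp_force: 0.0
```

Call:
{"fn": "servo_tool", "kwargs": {"plan": [[[1,0,0,-0.05,0,0,0],[1,0,0,0,0,0,0],[1,0,0,0,0,0,0]]]}}

```text
t: 9.45
ee_pos: [489.0, -67.1, 116.0]
orientation: [3.139, 0.116, 0.002]
ft_force: [-3.3, 0.8, 17.0]
width: 0.5
grasp_force: 8.3
```

Pressed home: 17 N with the tip at 36 mm. Retreat upward and check.

Call:
{"fn": "servo_tool", "kwargs": {"plan": [[[1,0,0,0.3,0,0,0],[1,0,0,1,0,0,0],[1,0,0,1,0,0,0],[1,0,0,1,0,0,0],[1,0,0,1,0,0,0]]]}}

```text
t: 9.87
ee_pos: [487.9, -67.0, 288.6]
orientation: [-3.139, -0.116, 0.001]
ft_force: [0.5, -0.3, 0.0]
width: 0.4
grasp_force: 0.0
```

Call:
{"fn": "servo_tool", "kwargs": {"plan": [[[1,0,0,0,0,0,0],[1,0,0,0,0,0,0],[1,0,0,0,0,0,0]]]}}

```text
t: 10.12
ee_pos: [487.9, -67.0, 286.3]
orientation: [-3.139, -0.116, 0.0]
ft_force: [0.0, -0.4, -0.4]
width: 0.3
grasp_force: 0.0
```

```bash
python3 - <<'E'
from h import *
b=snap('scene','s6.png')[120:240,270:410]
print(readout.get_obs()['ee_pos'])
cv2.imwrite('pics/c6.png',cv2.resize(b,(700,600),interpolation=cv2.INTER_CUBIC)[:,:,::-1])
E
```

```text
[487.51670783 -66.90192871 285.492669  ]
```

View pics/c6.png

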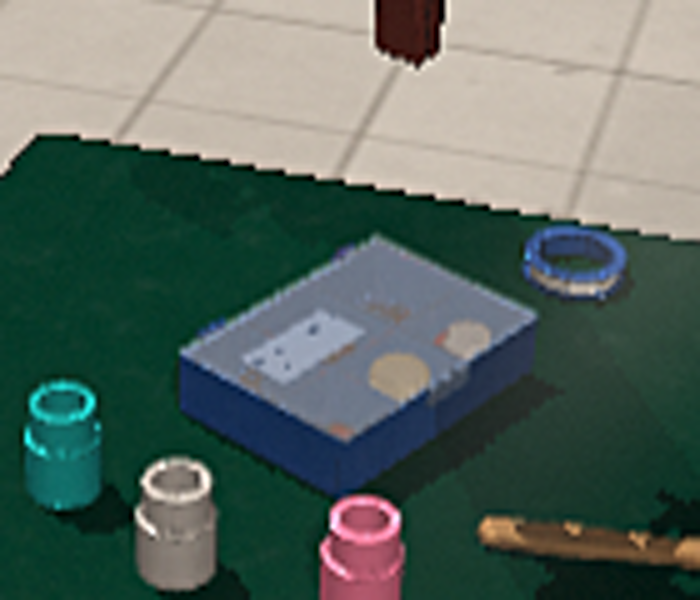

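The lid lies flat on the walls, its front corner at (345,440). The sleeve is upright at (177,525), the nut and plug are in place, and the arm is clear.

```bash
python3 -c "
from workcell import close_job;print(close_job())"
```

```text
the job is handed in; nothing more can be done
None
```

The sleeve now stands upright on the mat to the left of the box, the lid is shut flat, the nut and plug are still in their compartments, and the job was handed in at about 10 s; no verdict was returned.

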